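# Press a bush home on the arbor press

### The arm

A 6-joint arm with a two-finger parallel gripper is mounted at the origin on a cart in front of the work surface, level with it; the furniture and walls round the work are solid. World frame = base frame: x ahead of the robot, y to its left, z up, the work surface at z = 0. Lengths are in m, angles in rad, forces in N, time in s.
With the tool pointing down it reaches from about 0.4 to 0.825 m from the base axis. Payload 7 kg.
Tool frame: the origin (TCP) lies midway between the tips of the shut fingers; the grasp point (between the pads) lies 19 mm behind it; z points along the fingers, y is the line along which they close (so a half turn about z gives the same grasp; the last joint's range is limited). The gripper opens to 88 mm and grips with 3 to 60 N. Pads are 19 mm wide; open, the fingers measure 130 mm over their backs; the gripper's body (78 mm by 193 mm) begins 47 mm behind the grasp point.
Start: joints at [1.454, 0.359, 0.012, 0, -1.224, -0.288], TCP at [0.266, 0.62, 0.227] pointing down, gripper open.
Joint ranges: [-3.07, 3.07], [-1.43, 2.12], [-1.02, 1.25], [-3.03, 1.67], [-3.05, -0], [-3.03, 3.03]. Speed limits (rad/s): [2.39, 2.39, 3.01, 3.14, 3.14, 3.14].

### API

Orientations are given as [roll, pitch, yaw] about the fixed x, y, z axes, in that order (R = Rz(yaw) Ry(pitch) Rx(roll)).
In Python, from station import arm, grab_frame, camera_params, spot_in gives the robot as it stands.
- The arm moves only by the shell command python3 -m jog 'ROWS' [FORCE]. ROWS is JSON, a list that holds one entry, the list of rows, each a list of 7 numbers: the shift along the tool's x, y, z in mm, then the turn, a rotation vector about the tool's x, y, z in rad, then the finger opening in mm, from 0 to 87.6. In form: [[[x, y, z, wx, wy, wz, fingers], ...]]. A call has 1 to 20 rows; each row is the pose to reach, as a shift and turn from the pose commanded when the call began, along the tool's axes at that moment; what a row does not reach only later rows make up. A row lasts 1/8 s, in which the tool goes at most 62.5 mm and 10.7 degrees, less where a joint would pass 70% of its speed; a pose out of reach is approached as far as the arm can. A call with a gripper value outside its range is refused whole. The fingers move at their own pace and stop on an object; FORCE is the grip in N (left out, the last holds). Time passes only in rows, so rows that repeat a pose let the fingers close. It gives the time, the measured TCP pose, the force, the opening and the grip force at its end, in the units of the state.
- arm.get_state(): the state, without advancing time (a new reading comes with each control period).
- grab_frame(name): name is "side" or "top" or "wrist"; returns (picture, depth): 400x640x3 uint8, blue, green, red; 400x640 float32, m along the optical axis (not along the pixel's ray), 0 where there is no reading.
- camera_params(name): a dict with "mtx" (3x3 intrinsics, pixels), "R" (3x3) and "t" (3): a world point X has camera coordinates R X + t. Camera axes: x right, y down, z forward; pixel columns grow to the right and rows downward; lengths in m; the calibration is good to about 2 mm. A picture is of the moment at which its call begins: read the wrist's pose just before it. camera_params takes no time and is no camera call; for the wrist camera it gives the pose at the moment of the call.
- arm.job_done(): hands the job in; it is judged then, once.
Trained networks look in the newest picture that a camera, given by its name, has taken for a name from the list of things; names that differ only in an ending like _2 or _b are one class to them, and where a whole thing is asked for, a point or a joint stands for the part that bears it (a point fixed in the world has none). Each returns a list of dicts, best first, with "confidence" (0 to 1); they miss things now and then, are a little off and sometimes report something else, mostly with a low value. They report only what shows in the picture. A call takes as long as a camera call. They do not tell look-alikes from the thing itself.
- spot_in(query, camera): "uv" ([column, row] in pixels, amid what is visible of it).
The state is a dict: "t": time; "q": joint angles; "qd": joint speeds; "joint_efforts": joint torques, N m; "eef_pos": TCP position; "ee_rot": TCP orientation; "force": force on the tool from outside, world axes, zero at the start; "moment": the same for the moment, N m; "width": finger opening in m; "gripper_force": force on a finger pad.
Only numpy, scipy, OpenCV 4.12 (cv2) and the standard library are available. Lean on these libraries where they do the work, as an engineer would, in place of code of your own. Each camera call takes 0.05 s, during which the arm holds its last target. There are 200 camera calls.

### The job

A bearing housing with a half-started bronze bush stands in the sliding nest of the green arbor press. Pushing with a fingertip, slide the nest by its upright tab all the way in to its stop under the ram, then push the press lever down by its black grip until the bush is fully seated in the housing, and finish while still pressing the lever firmly down. Take nothing between the fingers and lift nothing, and leave the other things on the bench where they are.

Things in the scene. Friction and masses are not known exactly. Their poses are not given: they have to be found in the camera images.
- press: Green bench arbor press, fixed; base 300 x 140 mm, 216 mm high (ram up to 260). Origin on the bench below the ram axis; x points from its open front back to the column, y to its left, z up. Base from x = -170 to +130 mm; the head (x = -37 to +118, y = -50 to +50, z = 116 to 216 mm) overhangs the place of the pressed housing.
- handle: Lever arm. Origin: centre of its black grip (round sleeve 72 mm long, 24 mm across), 145 mm from the shaft axis. Its -x axis points outward along the arm to the red ball (34 mm across, 50 mm further out); its z axis is square to the arm on the upper side, the side to push on. Steel bar 14 mm thick between grip and shaft.
- lever (a joint): Lever turn, rad. At 0 the arm points to the press's front, 0.95 rad above level; it grows as the arm goes down (arm at 0.95 - value above level). Stays where left; 3 N at the grip moves it. The ram sinks 18 mm per rad, meets the bush at about 0.69 and seats it at about 1.25, taking 6 to 8 N at the grip, square to the arm. Stop at 1.36.
- nest (a joint): Position of the sliding nest in m: 0 pulled out to the front (start), 0.070 fully in against its stop with the housing under the ram. Moves along the press's +x; takes about 3 N and stays where it is left.
- push_tab (a point): Centre of the front face of the nest's upright steel tab (44 mm wide along the press's y, 46 mm high, 6 mm thick; top 23 mm above this point, which is 55 mm above the bench). To be pushed toward the press's +x; moves with the nest.
- housing_mid (a point): Centre of the loose aluminium bearing housing, half-way up (square flange 58 x 58 x 10 mm with a round boss 46 mm across, 34 mm high in all, 0.6 kg). It stands 33 mm above the bench in a walled pocket of the nest (61 mm wide, walls 9 mm high) and moves with the nest.
- bush (a joint): How far the bronze bush (flange 30 mm across and 4 mm thick) has gone into the housing, in m: 0 at the start (flange 10 mm above the boss), 0.010 fully seated with its flange on the boss. A tight fit: it stays where it is pressed.
- parts_tray: Bystander: dark grey tray 225 x 132 x 40 mm with a spare housing and two spare bushes. Origin under its centre.
- caliper: Bystander: digital caliper lying flat, 201 mm long. Origin under its centre.
- loupe: Bystander: black eye loupe, 35 mm across, 27 mm high. Origin under its centre.
- screwdriver: Bystander: small precision screwdriver lying, 95 mm long. Origin under its centre.
- blower: Bystander: dark red rubber dust blower standing, 137 mm high, 55 mm across. Origin under its centre.
- vial: Bystander: sample vial with red cap, 45 mm high. Origin under its centre.
- lever_shaft (a point): Point on the axis of the lever's shaft, in the plane in which the lever swings (press frame: x 22, y -107, z 165 mm). The axis is the press's y; the lever swings in this vertical plane, right of the head and toward the press's front.
Mind the look-alikes: they are no part of the job. What is shaped like the part that bears housing_mid but pink is not meant.

How it is judged:
By the outcome, as a careful person would: the job done as asked, in the order asked, and still so for the second after the job is handed in, while the arm keeps its last pose, push and grip.
It also fails if it takes over 61 s, if anything falls off the work surface, if the arm or the gripper's body presses on something with over 40 N, if the wrist force passes 120 N, or if a joint passes its speed limit or range.

## Working session

There is one attempt and no reset: what is moved stays moved. The work goes in short steps, Python scripts to look and compute and a shell command to move; the robot and the scene stay as the last step left them, time stands still between calls to the robot, and variables do not carry over. Pictures are saved under pics/ and viewed, at most 10 in all, crops included, and the job is handed in when it is done.

```bash
mkdir -p pics; cat > h.py <<'E'
import numpy as np, cv2, json
from station import arm, grab_frame, camera_params, spot_in
def world(cam,u,v,d,P=None):
    P=P or camera_params(cam); K=np.array(P["mtx"]);R=np.array(P["R"]);t=np.array(P["t"])
    c=np.array([(u-K[0,2])/K[0,0],(v-K[1,2])/K[1,1],1])*d
    return R.T@(c-t)
def proj(cam,X,P=None):
    P=P or camera_params(cam); c=np.array(P["R"])@np.array(X)+np.array(P["t"]); p=np.array(P["mtx"])@c
    return p[:2]/p[2]
E
python3 - <<'E'
from h import *
np.set_printoptions(precision=3,suppress=True)
for c in ("side","top"):
    im,d=grab_frame(c); cv2.imwrite(f"pics/{c}0.png",im); np.save(f"pics/{c}0.npy",d)
    for q in ("press","handle","nest","push_tab","housing_mid","parts_tray","blower"):
        for r in spot_in(q,c)[:3]:
            u,v=r["uv"]; dd=np.median(d[int(v)-1:int(v)+2,int(u)-1:int(u)+2]); print(c,q,np.round(r["uv"]),round(r["confidence"],2),world(c,u,v,dd))
print(arm.get_state())
E
```

```text
side press [304. 186.] 0.63 [0.715 0.113 0.025]
side nest [289. 220.] 0.6 [0.525 0.073 0.035]
side push_tab [291. 216.] 0.81 [0.547 0.078 0.03 ]
side housing_mid [338. 231.] 0.75 [ 0.573 -0.122  0.03 ]
side housing_mid [299. 203.] 0.68 [0.598 0.069 0.064]
side parts_tray [402. 290.] 0.7 [ 0.459 -0.44   0.007]
side blower [268. 169.] 0.7 [0.702 0.278 0.061]
top press [287. 173.] 0.66 [0.651 0.074 0.206]
top handle [319. 182.] 0.67 [ 0.611 -0.025  0.311]
top nest [288. 213.] 0.74 [0.544 0.091 0.031]
top push_tab [289. 213.] 0.88 [0.543 0.087 0.032]
top housing_mid [286. 191.] 0.87 [0.611 0.092 0.076]
top housing_mid [349. 200.] 0.57 [ 0.586 -0.112  0.033]
top parts_tray [317. 182.] 0.7 [ 0.611 -0.019  0.31 ]
top parts_tray [448. 237.] 0.63 [ 0.462 -0.439  0.007]
top parts_tray [286. 168.] 0.47 [0.664 0.076 0.216]
top blower [201. 194.] 0.75 [0.611 0.382 0.021]
top blower [366. 261.] 0.5 [ 0.385 -0.167  0.005]
top blower [226. 164.] 0.48 [0.702 0.287 0.068]
{'t': 0.8, 'q': array([ 1.454,  0.359,  0.012, -0.   , -1.224, -0.288]), 'qd': array([ 0.002, -0.   , -0.001, -0.   ,  0.001,  0.001]), 'joint_efforts': array([  0.001, -58.228,  29.329,   7.002,   0.013,  -0.   ]), 'eef_pos': array([0.266, 0.62 , 0.227]), 'ee_rot': array([-3.142,  0.   , -0.405]), 'force': array([0.338, 0.075, 0.511]), 'moment': array([-0.025,  0.101,  0.039]), 'gripper_force': 0.0, 'width': 0.08739442054727917}
```

```bash
python3 - <<'E'
import cv2,numpy as np
a=cv2.imread("pics/side0.png")[110:310,200:460]; b=cv2.imread("pics/top0.png")[110:310,180:440]
cv2.imwrite("pics/c0.png",np.vstack([cv2.resize(x,(780,600),interpolation=2)[:,:] for x in (a,)]))
cv2.imwrite("pics/c1.png",cv2.resize(b,(780,600),interpolation=2))
E
```

```text
(no output)
```

View pics/c0.png

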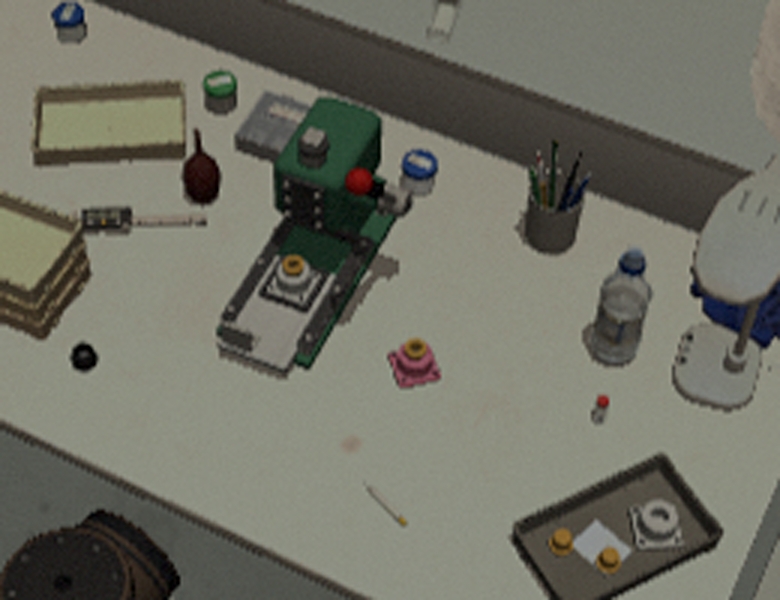

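View pics/c1.png

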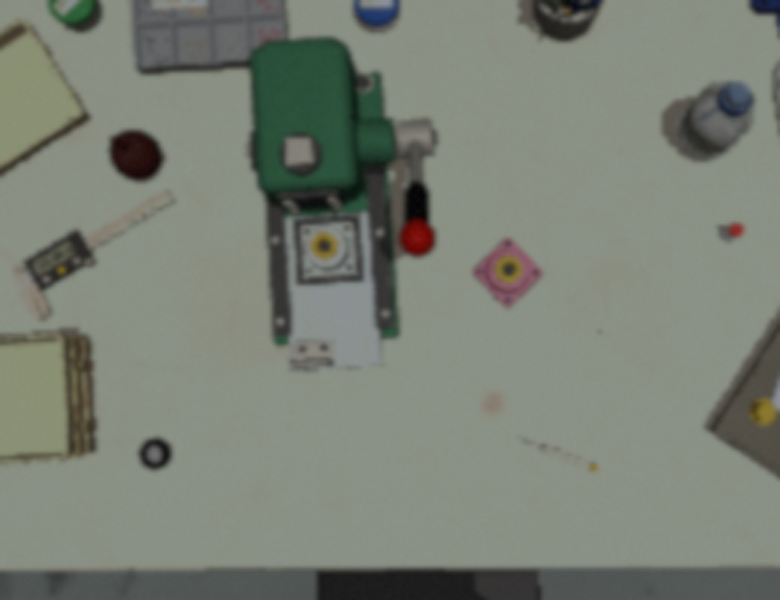

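The real housing is the silver one in the nest (side 299,203; top 286,191). The pink one at side (338,231) / top (349,200) is the look-alike, and the one in the tray is a spare. The tab is at top-crop (312,352), at the left half of the nest's front. The lever arm shows at top-crop (417,190), with the red ball at (417,238).

```bash
cat > m.py <<'E'
from h import *
np.set_printoptions(precision=3,suppress=True)
def cloud(cam,d):
    P=camera_params(cam);K=np.array(P["mtx"]);v,u=np.mgrid[:400,:640]
    c=np.stack([(u-K[0,2])/K[0,0]*d,(v-K[1,2])/K[1,1]*d,d],-1)
    return (c-np.array(P["t"]))@np.array(P["R"])
E
python3 - <<'E'
from m import *
for cam in ("top","side"):
    im=cv2.imread(f"pics/{cam}0.png"); d=np.load(f"pics/{cam}0.npy"); X=cloud(cam,d); ok=d>0
    b,g,r=[im[...,i].astype(int) for i in range(3)]
    P=camera_params(cam);print(cam,"campos",-np.array(P["R"]).T@P["t"])
    box=ok&(X[...,0]>.45)&(X[...,0]<.85)&(X[...,1]>-.08)&(X[...,1]<.2)
    h=X[box&(X[...,2]>.2)&(X[...,2]<.23)&(g>r+10)]
    print(" head",len(h),cv2.minAreaRect((h[:,:2]*1000).astype(np.float32)),h[:,2].mean())
    gr=X[box&(X[...,2]>.0)&(X[...,2]<.025)&(X[...,0]<.7)]
    t=X[box&(X[...,2]>.05)&(X[...,2]<.1)&(X[...,0]<.575)]
    print(" tab",len(t), t.min(0) if len(t) else 0,t.max(0) if len(t) else 0, np.median(t,0) if len(t) else 0)
    ball=ok&box&(r>110)&(r>g+60)&(r>b+60); print(" ball",ball.sum(),np.median(X[ball],0),[a.mean() for a in np.nonzero(ball)])
    blk=box&(X[...,2]>.23)&(X[...,1]<.03); print(" blk",blk.sum(),np.median(X[blk],0), X[blk].min(0),X[blk].max(0))
    ho=box&(X[...,2]>.068)&(X[...,2]<.1)&(X[...,0]>.58)&(X[...,0]<.64)&(X[...,1]>.05)&(r>g+20); print(" bush",ho.sum(),np.median(X[ho],0))
E
```

```text
top campos [ 0.456 -0.069  1.504]
 head 1497 ((726.072509765625, 92.26856994628906), (151.51632690429688, 97.30162048339844), 3.5845117568969727) 0.21446433928299463
 tab 28 [0.481 0.081 0.054] [0.487 0.123 0.081] [0.484 0.102 0.077]
 ball 35 [ 0.589 -0.025  0.334] [np.float64(188.57142857142858), np.float64(318.77142857142854)]
 blk 254 [ 0.606 -0.021  0.316] [ 0.574 -0.038  0.231] [ 0.669 -0.006  0.34 ]
 bush 0 [nan nan nan]
side campos [-0.521 -0.603  1.698]
 head 569 ((718.70361328125, 89.10731506347656), (159.60552978515625, 102.76233673095703), 3.7261269092559814) 0.2125874763257737
 tab 53 [0.475 0.071 0.052] [0.57  0.123 0.082] [0.481 0.095 0.065]
 ball 14 [ 0.586 -0.028  0.333] [np.float64(168.28571428571428), np.float64(319.5)]
 blk 98 [ 0.586 -0.031  0.326] [ 0.566 -0.045  0.23 ] [ 0.655 -0.014  0.339]
 bush 20 [0.608 0.083 0.078]
  return _methods._mean(a, axis=axis, dtype=dtype,
  ret = um.true_divide(
```

```bash
python3 -m jog '[[[60,68,0,0,0,-0.08,0],[120,136,0,0,0,-0.16,0],[180,204,0,0,0,-0.24,0],[240,272,0,0,0,-0.32,0],[300,340,0,0,0,-0.4,0],[358,406,0,0,0,-0.468,0],[358,406,0,0,0,-0.468,0],[358,406,0,0,0,-0.468,0],[358,406,0,0,0,-0.468,0],[358,406,0,0,0,-0.468,0],[358,406,0,0,0,-0.468,0],[358,406,0,0,0,-0.468,0],[358,406,0,0,0,-0.468,0],[358,406,0,0,0,-0.468,0]]]' 20; python3 - <<'E'
from m import *
from scipy.spatial.transform import Rotation
im,d=grab_frame("wrist"); cv2.imwrite("pics/w1.png",im)
s=arm.get_state(); print(s["q"])
X=cloud("wrist",d);ok=d>0
t=X[ok&(X[...,2]>.05)&(X[...,2]<.09)&(X[...,0]<.53)&(X[...,0]>.44)&(X[...,1]>.05)&(X[...,1]<.15)]
print(len(t)); 
if len(t): print(t.min(0),t.max(0),np.median(t,0),cv2.minAreaRect((t[:,:2]*1000).astype(np.float32)))
print(proj("wrist",[.48,.102,.055]))
E
```

```text
t: 2.55
eef_pos: [0.4349, 0.1069, 0.2265]
ee_rot: [-3.142, 0.0, 0.064]
force: [-0.5, 0.2, -0.3]
width: 0.0005
gripper_force: 0.0
[ 0.683 -0.026 -0.462 -0.    -1.135  0.952]
335
[0.482 0.078 0.052] [0.49  0.121 0.078] [0.486 0.1   0.076] ((485.7943420410156, 99.4487075805664), (5.8890485763549805, 43.20942306518555), 3.5326194763183594)
[326.139 139.031]
```

View pics/w1.png

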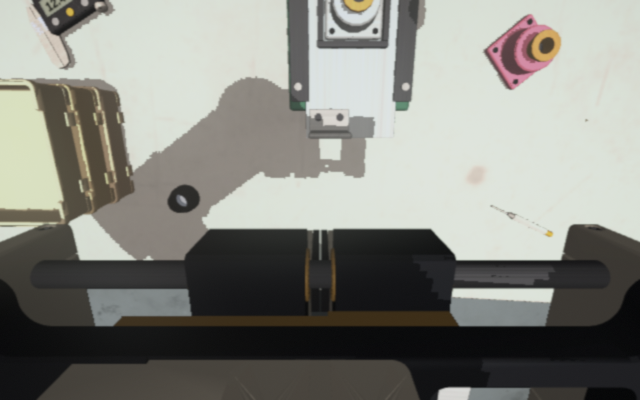

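The tab shows at wrist pixel (330,122), its centre at (0.486, 0.0995), 43 mm wide, with a yaw of 3.5°. The silver housing is in the nest and the pink one stands aside.

```bash
python3 -m jog '[[[0,6,50,0,0,0,0],[0,6,100,0,0,0,0],[0,6,150,0,0,0,0],[0,6,176,0,0,0,0],[0,6,176,0,0,0,0],[0,6,176,0,0,0,0],[15,6,176,0,0,0,0],[25,6,176,0,0,0,0],[30,6,176,0,0,0,0],[35,6,176,0,0,0,0],[40,6,176,0,0,0,0],[45,6,176,0,0,0,0],[50,6,176,0,0,0,0],[50,6,176,0,0,0,0]]]'
```

```text
t: 4.35
eef_pos: [0.486, 0.1036, 0.0505]
ee_rot: [-3.141, -0.001, 0.063]
force: [-0.3, -0.2, -0.3]
width: 0.0006
gripper_force: 0.0
```

```bash
python3 - <<'E'
from m import *
im,d=grab_frame("wrist"); cv2.imwrite("pics/w2.png",im)
X=cloud("wrist",d);ok=d>0
t=X[ok&(X[...,2]>.06)&(X[...,2]<.09)&(X[...,0]<.6)&(X[...,0]>.47)&(X[...,1]>.05)&(X[...,1]<.15)]
print(len(t)); 
if len(t): print(t.min(0),t.max(0),np.median(t,0))
E
```

```text
1112
[0.49  0.079 0.06 ] [0.505 0.122 0.088] [0.503 0.103 0.072]
```

View pics/w2.png

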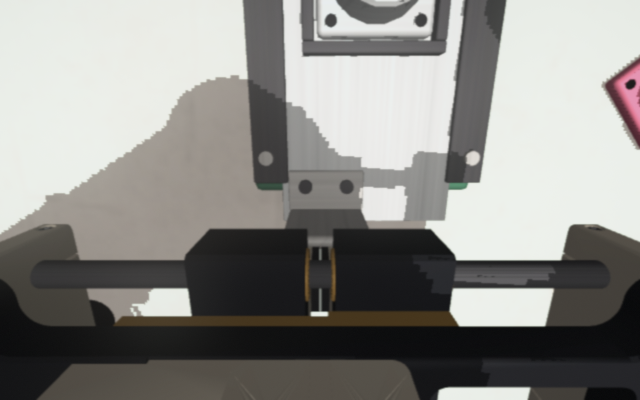

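The finger is on the tab, which shows at (325,195), and the nest has moved about 14 mm. I keep pushing.

```bash
python3 -m jog '[[[6,0,0,0,0,0,0],[12,0,0,0,0,0,0],[18,0,0,0,0,0,0],[24,0,0,0,0,0,0],[30,0,0,0,0,0,0],[36,0,0,0,0,0,0],[42,0,0,0,0,0,0],[47,0,0,0,0,0,0],[51,0,0,0,0,0,0],[54,0,0,0,0,0,0],[56,0,0,0,0,0,0],[57,0,0,0,0,0,0]]]'; python3 -m jog '[[[1,0,0,0,0,0,0],[2,0,0,0,0,0,0],[3,0,0,0,0,0,0],[3,0,0,0,0,0,0]]]'
```

```text
t: 5.9
eef_pos: [0.5408, 0.1068, 0.0505]
ee_rot: [3.141, 0.002, 0.063]
force: [-11.3, 4.0, 7.0]
width: 0.0007
gripper_force: 5.5
t: 6.4
eef_pos: [0.5408, 0.1065, 0.0502]
ee_rot: [3.141, 0.007, 0.062]
force: [-20.4, 5.8, 13.7]
width: 0.0003
gripper_force: 9.8
```

```bash
python3 -m jog '[[[-10,0,0,0,0,0,0],[-40,0,0,0,0,0,0],[-90,0,0,0,0,0,0],[-100,0,-30,0,0,0,0],[-100,0,-90,0,0,0,0],[-100,0,-150,0,0,0,0],[-100,0,-210,0,0,0,0],[-100,0,-210,0,0,0,0],[-100,0,-210,0,0,0,0],[-100,0,-210,0,0,0,0]]]'; python3 - <<'E'
from m import *
im,d=grab_frame("wrist"); cv2.imwrite("pics/w3.png",im)
X=cloud("wrist",d);ok=d>0
t=X[ok&(X[...,2]>.055)&(X[...,2]<.09)&(X[...,0]<.57)&(X[...,0]>.47)&(X[...,1]>.05)&(X[...,1]<.15)]
print(len(t)); 
if len(t): print(t.min(0),t.max(0),np.median(t,0),cv2.minAreaRect((t[:,:2]*1000).astype(np.float32)))
X0=X[ok&(X[...,2]>.2)&(X[...,1]<.02)&(X[...,1]>-.08)]; print(len(X0), X0.min(0) if len(X0) else 0,X0.max(0) if len(X0) else 0)
im,d=grab_frame("top"); X=cloud("top",d)
b=(X[...,2]>.225)&(X[...,0]>.55)&(X[...,0]<.72)&(X[...,1]<.01)&(X[...,1]>-.06); p=X[b]
for z in np.arange(.225,.345,.015):
    k=p[(p[:,2]>=z)&(p[:,2]<z+.015)]; 
    if len(k): print(z,len(k),k.min(0)[:2],k.max(0)[:2],k.mean(0))
h=(X[...,2]>.2)&(X[...,2]<.23)&(X[...,0]>.6)&(X[...,1]>.03)&(X[...,1]<.16)
print(X[h].min(0),X[h].max(0))
E
```

```text
t: 7.65
eef_pos: [0.4449, 0.1005, 0.2594]
ee_rot: [3.141, 0.002, 0.063]
force: [0.5, 0.3, -0.2]
width: 0.0004
gripper_force: 0.0
308
[0.551 0.083 0.055] [0.559 0.125 0.079] [0.554 0.104 0.076] ((554.9506225585938, 104.02639770507812), (5.280749320983887, 42.05022430419922), 3.619361639022827)
1513 [0.416 0.014 0.324] [0.49  0.02  0.346]
0.225 13 [ 0.66  -0.024] [ 0.673 -0.013] [ 0.666 -0.019  0.23 ]
0.24 12 [ 0.643 -0.03 ] [ 0.662 -0.013] [ 0.656 -0.019  0.244]
0.255 23 [ 0.632 -0.031] [ 0.651 -0.008] [ 0.643 -0.019  0.264]
0.26999999999999996 30 [ 0.625 -0.031] [ 0.643 -0.009] [ 0.634 -0.02   0.278]
0.2849999999999999 31 [ 0.612 -0.032] [ 0.63  -0.009] [ 0.622 -0.021  0.293]
0.29999999999999993 21 [ 0.608 -0.032] [ 0.62 -0.01] [ 0.613 -0.02   0.306]
0.31499999999999995 60 [ 0.574 -0.038] [ 0.609 -0.006] [ 0.59  -0.023  0.325]
0.3299999999999999 69 [ 0.578 -0.035] [ 0.602 -0.012] [ 0.59  -0.022  0.334]
[0.64  0.031 0.2  ] [1.18 0.16 0.23]
```

View pics/w3.png

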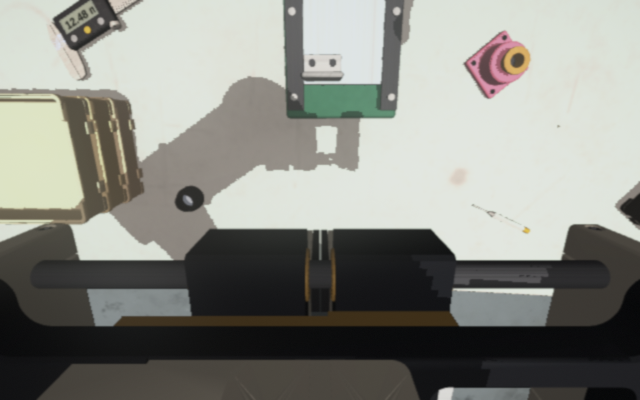

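The nest is fully in: the tab moved 69.4 mm and stopped hard, and it now shows at (322,66). Next I go over the lever and down behind its upper side.

```bash
python3 -m jog '[[[0,0,-60,0,0,0,0],[0,0,-120,0,0,0,0],[0,50,-150,0,0,0,0],[30,100,-150,0,0,0,0],[70,134,-150,0,0,0,0],[125,134,-150,0,0,0,0],[180,134,-150,0,0,0,0],[206,134,-150,0,0,0,0],[206,134,-150,0,0,0,0],[206,134,-150,0,0,0,0],[206,134,-150,0,0,0,0],[206,134,-150,0,0,0,0]]]' && python3 - <<'E'
from m import *
im,d=grab_frame("side"); cv2.imwrite("pics/s4.png",cv2.resize(im[60:260,200:460],(780,600)))
E
```

```text
t: 9.25
eef_pos: [0.6588, -0.0198, 0.4115]
ee_rot: [-3.141, -0.001, 0.063]
force: [-0.5, 0.4, -0.1]
width: 0.0004
gripper_force: 0.0
```

View pics/s4.png

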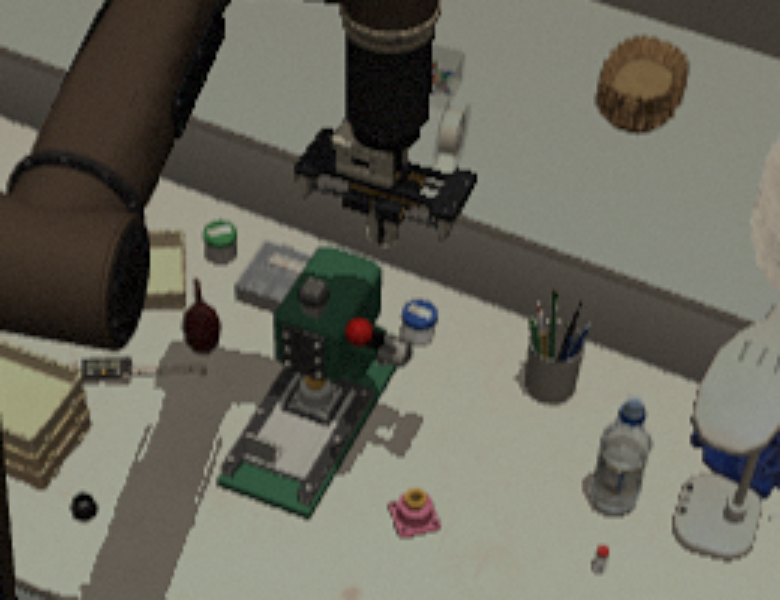

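```bash
python3 -m jog '[[[0,0,40,0,0,0,0],[0,0,80,0,0,0,0],[0,0,110,0,0,0,0],[0,0,119,0,0,0,0],[0,0,119,0,0,0,0],[0,0,119,0,0,0,0]]]'; python3 - <<'E'
from m import *
p=arm.get_state()["eef_pos"]; y=.063
r=p[:2]-np.array([.677,.088]); s0=r[0]*np.cos(y)+r[1]*np.sin(y); print(s0, -r[0]*np.sin(y)+r[1]*np.cos(y))
for th in np.arange(0,1.42,.1):
    a=.95-th; c=np.array([.022-.145*np.cos(a)+.012*np.sin(a), .165+.145*np.sin(a)+.012*np.cos(a)])
    off=.010*np.clip(a/.3,-.5,1)
    print(round(th,2),"tool x %.0f z %.0f"%((c[0]+off-s0)*1e3,(p[2]-c[1])*1e3), c)
E
```

```text
t: 10.05
eef_pos: [0.6601, -0.0198, 0.2934]
ee_rot: [-3.142, -0.003, 0.063]
force: [-0.3, -0.2, 0.2]
width: 0.0006
gripper_force: 0.0
-0.023633484055659737 -0.10656547093209956
0.0 tool x -19 z 3 [-0.053  0.29 ]
0.1 tool x -31 z 12 [-0.065  0.282]
0.2 tool x -42 z 21 [-0.076  0.273]
0.3 tool x -53 z 31 [-0.086  0.262]
0.4 tool x -62 z 42 [-0.095  0.251]
0.5 tool x -70 z 55 [-0.103  0.239]
0.6 tool x -76 z 67 [-0.11   0.226]
0.7 tool x -84 z 81 [-0.116  0.213]
0.8 tool x -91 z 95 [-0.12   0.199]
0.9 tool x -97 z 109 [-0.122  0.184]
1.0 tool x -101 z 124 [-0.123  0.17 ]
1.1 tool x -105 z 138 [-0.123  0.155]
1.2 tool x -103 z 153 [-0.121  0.141]
1.3 tool x -100 z 167 [-0.118  0.127]
1.4 tool x -95 z 181 [-0.114  0.113]
```

```bash
python3 -m jog '[[[-10,0,1,0,0,0,0],[-19,0,3,0,0,0,0],[-25,0,7,0,0,0,0],[-31,0,12,0,0,0,0],[-37,0,17,0,0,0,0],[-42,0,21,0,0,0,0],[-48,0,26,0,0,0,0],[-53,0,31,0,0,0,0],[-58,0,36,0,0,0,0],[-62,0,42,0,0,0,0],[-66,0,48,0,0,0,0],[-70,0,55,0,0,0,0],[-73,0,61,0,0,0,0],[-76,0,67,0,0,0,0],[-76,0,67,0,0,0,0]]]'; python3 - <<'E'
from m import *
im,d=grab_frame("side"); cv2.imwrite("pics/s5.png",cv2.resize(im[100:250,230:425],(780,600)))
E
```

```text
t: 11.92
eef_pos: [0.583, -0.0247, 0.2239]
ee_rot: [3.141, 0.001, 0.063]
force: [-0.4, 0.0, 0.5]
width: 0.0007
gripper_force: 0.0
```

View pics/s5.png

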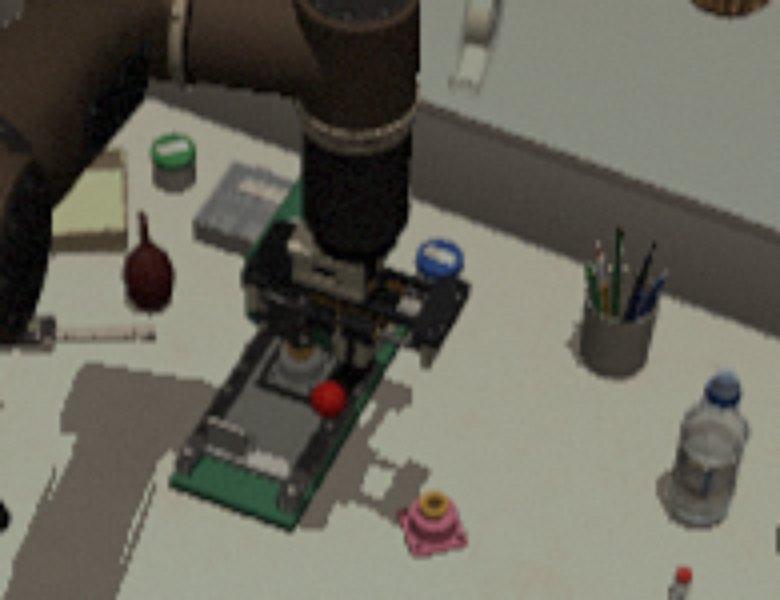

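The lever is following, with the ball at crop (328,398) and the tip on the grip behind it. I keep pressing.

```bash
python3 -m jog '[[[-4,0,7,0,0,0,0],[-8,0,14,0,0,0,0],[-12,0,21,0,0,0,0],[-15,0,28,0,0,0,0],[-18,0,35,0,0,0,0],[-21,0,42,0,0,0,0],[-23,0,49,0,0,0,0],[-25,0,57,0,0,0,0],[-27,0,64,0,0,0,0],[-29,0,71,0,0,0,0],[-28,0,78,0,0,0,0]]]';  python3 -m jog '[[[0,0,4,0,0,0,0],[0,0,8,0,0,0,0],[0,0,8,0,0,0,0]]]'
```

```text
t: 13.35
eef_pos: [0.555, -0.0265, 0.1461]
ee_rot: [3.142, 0.001, 0.063]
force: [1.1, 1.3, 6.2]
width: 0.0004
gripper_force: 2.7
t: 13.72
eef_pos: [0.5546, -0.0266, 0.1378]
ee_rot: [3.141, 0.002, 0.063]
force: [0.9, 0.3, 1.8]
width: 0.0006
gripper_force: 1.2
```

```bash
python3 -m jog '[[[1,0,3,0,0,0,0],[1,0,6,0,0,0,0],[1,0,6,0,0,0,0]]]';  python3 -m jog '[[[0,0,3,0,0,0,0],[1,0,5,0,0,0,0],[1,0,5,0,0,0,0]]]'; python3 - <<'E'
from m import *
im,d=grab_frame("side"); cv2.imwrite("pics/s6.png",cv2.resize(im[130:230,230:360],(780,600)))
im,d=grab_frame("wrist"); cv2.imwrite("pics/w6.png",im)
E
```

```text
t: 14.1
eef_pos: [0.5557, -0.0265, 0.132]
ee_rot: [3.141, 0.002, 0.063]
force: [1.4, 0.5, 3.5]
width: 0.0004
gripper_force: 1.3
t: 14.48
eef_pos: [0.557, -0.0264, 0.1273]
ee_rot: [3.141, 0.001, 0.063]
force: [0.6, -0.3, 4.9]
width: 0.0004
gripper_force: 1.8
```

View pics/s6.png

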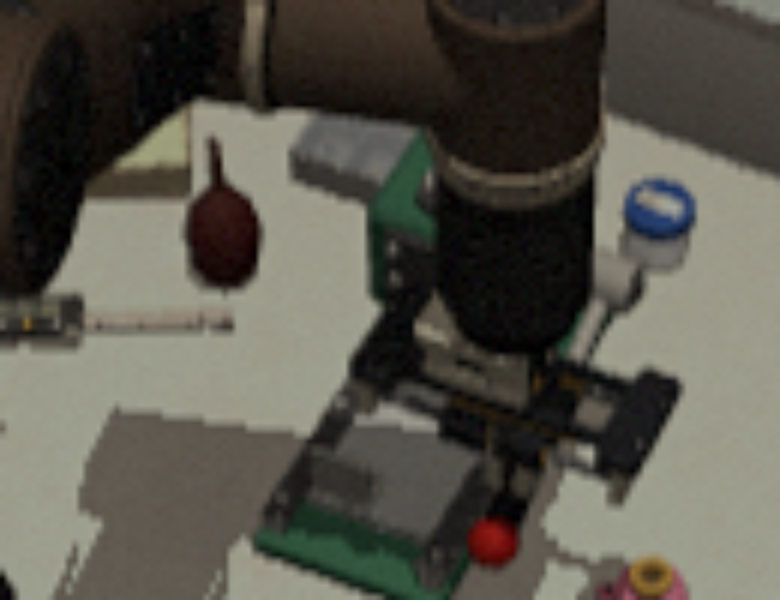

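The tip is on the grip above the ball at crop (492,540), and the lever is now below level. I push on until it stops firmly.

```bash
python3 -m jog '[[[1,0,3,0,0,0,0],[1,0,5,0,0,0,0],[1,0,5,0,0,0,0]]]';  python3 -m jog '[[[0,0,2,0,0,0,0],[1,0,4,0,0,0,0],[1,0,4,0,0,0,0]]]'
```

```text
t: 14.95
eef_pos: [0.5583, -0.0263, 0.1225]
ee_rot: [3.141, 0.001, 0.063]
force: [0.1, 0.0, 5.1]
width: 0.0005
gripper_force: 2.2
t: 15.32
eef_pos: [0.5594, -0.0263, 0.119]
ee_rot: [3.141, 0.0, 0.063]
force: [-0.7, -0.6, 9.2]
width: 0.0006
gripper_force: 4.5
```

```bash
python3 -m jog '[[[0,0,1,0,0,0,0],[0,0,2,0,0,0,0],[0,0,2,0,0,0,0]]]';  python3 -m jog '[[[0,0,1,0,0,0,0],[0,0,2,0,0,0,0],[0,0,2,0,0,0,0]]]'
```

```text
t: 15.7
eef_pos: [0.5598, -0.0263, 0.1176]
ee_rot: [3.141, -0.001, 0.064]
force: [-1.4, 0.7, 13.0]
width: 0.0007
gripper_force: 6.2
t: 16.08
eef_pos: [0.5603, -0.0262, 0.1162]
ee_rot: [3.141, -0.002, 0.064]
force: [-2.2, 0.5, 15.0]
width: 0.0004
gripper_force: 7.3
```

```bash
python3 -m jog '[[[0,0,2,0,0,0,0],[0,0,3,0,0,0,0],[0,0,3,0,0,0,0]]]';  python3 -m jog '[[[0,0,1,0,0,0,0],[0,0,2,0,0,0,0],[0,0,2,0,0,0,0],[0,0,2,0,0,0,0]]]'
```

```text
t: 16.45
eef_pos: [0.5607, -0.0263, 0.1153]
ee_rot: [3.141, -0.003, 0.065]
force: [-8.9, 1.8, 31.6]
width: 0.0006
gripper_force: 16.7
t: 16.95
eef_pos: [0.5609, -0.0263, 0.1149]
ee_rot: [3.141, -0.005, 0.065]
force: [-14.4, 2.9, 44.5]
width: 0.0006
gripper_force: 23.5
```

```bash
python3 -m jog '[[[0,0,-1,0,0,0,0],[0,0,-2,0,0,0,0],[0,0,-2,0,0,0,0],[0,0,-2,0,0,0,0],[0,0,-2,0,0,0,0]]]'; python3 - <<'E'
from m import *
im,d=grab_frame("side"); cv2.imwrite("pics/s7.png",cv2.resize(im[100:310,200:473],(780,600)))
X=cloud("side",d);b,g,r=[im[...,i].astype(int) for i in range(3)]
m=(d>0)&(r>110)&(r>g+60)&(r>b+60)&(X[...,0]>.45)&(X[...,1]>-.08)&(X[...,1]<.05); print("ball",m.sum(),np.median(X[m],0))
t=X[(X[...,2]>.055)&(X[...,2]<.09)&(X[...,0]<.57)&(X[...,0]>.47)&(X[...,1]>.06)&(X[...,1]<.15)]
print("tab",len(t),t.min(0),np.median(t,0)); print(arm.get_state()["force"])
E
```

```text
t: 17.58
eef_pos: [0.5607, -0.0263, 0.1154]
ee_rot: [3.141, -0.004, 0.065]
force: [-8.2, 1.4, 31.6]
width: 0.0002
gripper_force: 16.6
ball 16 [ 0.525 -0.03   0.101]
tab 43 [0.541 0.08  0.056] [0.551 0.105 0.067]
[-9.632  1.197 32.66 ]
```

View pics/s7.png

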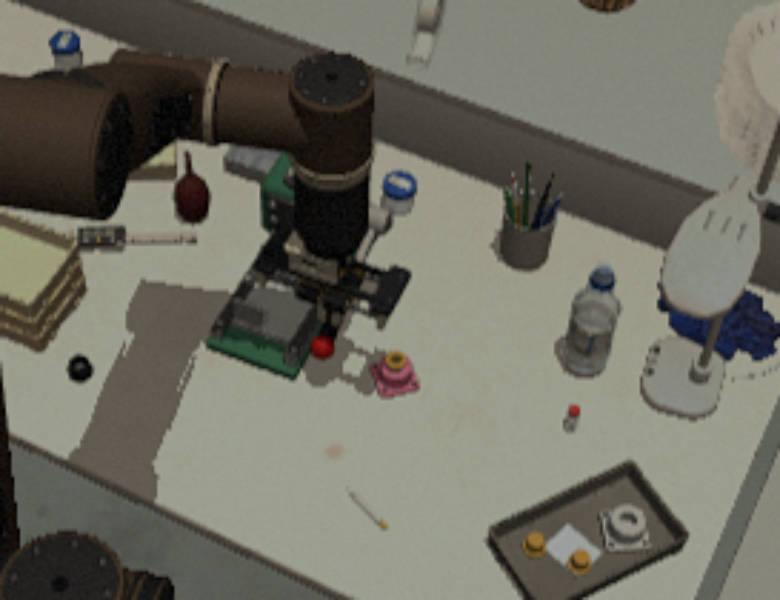

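The lever is down at its stop at about 1.33 rad, with the ball at crop (322,346). The nest is still fully in, the bystanders have not moved, and the finger presses with about 32 N.

```bash
python3 -c "
from station import arm
print(arm.job_done())"
```

```text
the job is handed in; nothing more can be done
None
```

The job is handed in: the nest is fully in at its stop and the lever is at its stop (about 1.33 rad, past the 1.25 at which the bush seats), still pressed with about 32 N; the bush itself was hidden from the cameras, so its seating is inferred from the lever.

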